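# Clamp the milled block in the marking fixture and bolt the hold-down strap

### The arm

A 6-joint arm with a two-finger parallel gripper is mounted at the origin on a cart in front of the work surface, level with it; the furniture and walls round the work are solid. World frame = base frame: x ahead of the robot, y to its left, z up, the work surface at z = 0. Lengths are in m, angles in rad, forces in N, time in s.
With the tool pointing down it reaches from about 0.275 to 0.75 m from the base axis. Payload 10.2 kg.
Tool frame: the origin (TCP) lies midway between the tips of the shut fingers; the grasp point (between the pads) lies 19 mm behind it (env.hold_point_z is the distance from the TCP to the grasp point, in m); x points along the fingers, z is the direction in which the jaws open and shut, and the axes are right-handed (so a half turn about x gives the same grasp; the last joint's range is limited). The gripper opens to 85 mm and grips with 20 to 120 N. Pads are 22 mm wide; open, the fingers measure 114 mm over their backs; the gripper's body (76 mm by 85 mm) begins 54 mm behind the grasp point. The pads swing forward as they close: fully open they stand 13 mm farther back than shut.
Start: joints at [1.03, 0.313, 1.498, -0, 1.331, -0.223], TCP at [0.164, 0.499, 0.231] pointing down, gripper open.
Joint ranges: [-2.94, 2.94], [-0.97, 2.17], [0.19, 2.56], [-1.23, 4.37], [0.02, 3.11], [-2.88, 2.88]. Speed limits (rad/s): [2.39, 2.39, 3.01, 3.14, 3.14, 3.14].

### API

Orientations are given as a unit quaternion [x, y, z, w].
In Python, from bench import env, kinematics, monitor, eyes, job gives the robot as it stands. The module is installed in compiled form; this text tells all that it offers. Calls block until the motion is done:
- env.reach(position, orientation): joint-space move of the TCP to a pose.
- env.movel(position, velocity=0.15, frame=None, guard=None): straight line of the TCP; frame=None keeps the orientation; velocity is the mean speed in m/s. With guard (N) it stops when the force on the tool has changed by that much, and returns True; else False.
- env.set_joints(angles): joint-space move.
- env.release() and env.close_gripper(effort=None): open the fingers fully, or close them until they stop; effort is the grip in N (None keeps the last).
- env.hold(seconds).
- kinematics.ik(position, orientation): joint angles nearest the present ones, or None.
- monitor.sense(): the state.
- eyes.grab_frame(name): name is "scene" or "top" or "wrist"; returns a dict with "frame" (384x512x3 uint8, red, green, blue), "mtx" (3x3 intrinsics, pixels), "view" (4x4, takes a point from world to camera coordinates). Camera axes: x right, y down, z forward; pixel columns grow to the right and rows downward; lengths in m; the calibration is good to about 2 mm. A picture is of the moment at which its call begins. There is no depth.
A pose or a line that the arm cannot do raises env.MotionError and nothing moves.
- job.hand_in(): hands the job in, once; it reports no verdict.
The state is a dict: "clock": time; "joints": joint angles; "qvel": joint speeds; "joint_efforts": joint torques, N m; "position": TCP position; "ee_rot": TCP orientation; "contact_force": force on the tool from outside, world axes, zero at the start; "ft_torque": the same for the moment, N m; "finger_gap": opening from 0.0 (shut) to 1.0 (fully open).
Only numpy, scipy, OpenCV 4.12 (cv2) and the standard library are available. Lean on these libraries where they do the work, as an engineer would, in place of code of your own. Each camera call takes 0.05 s, during which the arm holds its last target.

### The job

Get the block ready for marking: take the milled block out of the blue parts bin and lay it flat between the locating pins of the fixture, swing the hold-down strap down onto it, then lift the bolt's ball knob up out of its notch, push the bolt across until its nose is fully home in the keeper on the strap, and turn the knob down into the second notch so that the bolt is locked. Keep the other parts in the bin and do not knock the focus gauge over.

Things in the scene. Friction and masses are not known exactly. Their poses are not given: they have to be found in the camera images.
- fixture: Marking fixture, fixed: aluminium plate 84 x 250 mm on rubber feet, plate top 16 mm above the bench. Origin on the bench under the centre of the nest, z up. Along its y: strap hinge at y = +70 mm, nest at 0, bolt guide from y = -78 to -142 mm. The bolt's knob leans over to the -x side; the bin stands on the +x side.
- nest (a point): Where the block's centre lies when seated: 32 mm above the bench, on a flat pad 22 mm above the bench. Axes as the fixture's. The block lies with its 45 mm length along x. Six pins (6 mm thick, tapered tops 9.5 mm above the pad) leave 2.5 to 3 mm of play on every side: at x = +-19, y = +-20.5 mm and at x = +-28.5, y = 0; the middle of the long sides is free for fingers.
- block_centre (a point): Centre of the milled steel block, 30 x 45 x 20 mm (x, y, z of its own frame; z up), with two screw holes in its top: the only oblong block with square edges in the bin. Loose, 0.05 to 0.1 kg. Pinch it across its 30 mm (x). Either way round will do.
- parts_bin: Blue open bin, fixed, 195 x 185 mm (its x, y), rim 44 mm above the bench, inner floor 13 mm above it, walls 3 mm. Origin under its centre, on the bench.
- bush: Plain round bush, 24 mm across, 25 mm high, stays in the bin. Origin under its centre.
- flange: Round flange, 62 mm across, 21 mm high, stays in the bin. Origin under its centre.
- shaft: Turned shaft with a collar, lying, 80 mm long (its y), 22 mm thick, stays in the bin. Origin under its centre.
- focus_gauge: Upright focus gauge, 20 x 20 x 98 mm, stands loose on the bench on the knob side (-x) of the fixture; must stay standing. Origin under its centre.
- strap_hinge (a point): Middle of the strap's hinge pin, 52 mm above the bench; the pin runs along the fixture's x. Axes as the fixture's.
- strap (a joint): Hold-down strap, a steel frame 44 mm wide, 8 mm thick. Angle in rad: 0 = level, clamped (pointing from the hinge to the fixture's -y), growing as it swings up; 1.65 to 1.8 at the start. Hinge friction 0.04 N m: let go short of upright, it falls shut. Sprung rubber feet under it meet the block 1.8 mm before 0: it rests 3 mm too high at the keeper (about 0.02 rad) until the bolt's round nose draws it down.
- keeper (a point): Middle of the keeper: a square steel tube 24 mm wide (fixture x), 26 mm thick and 26 mm long on the strap's free end, 124 mm from the hinge pin; its hole, 13.6 mm square, runs along the strap. It may be pinched across its 24 mm; the strap frame is 44 mm wide up to 110 mm from the pin, the keeper's end 136 mm.
- bolt_line (a point): Point on the bolt's axis, in the middle of the bolt guide, 52 mm above the bench; axes as the fixture's. The bolt, 12 mm thick, slides along the fixture's +y into the keeper. The guide is 28 mm wide, its top 64 mm above the bench.
- bolt (a joint): Travel of the bolt in m: 0 = drawn back (nose 4 mm short of the closed keeper), 0.028 = home against a solid stop. Friction about 2.5 N; drawing the strap down adds roughly 5 to 10 N. The knob's stem blocks it while the knob is down in a notch.
- bolt_knob (a joint): Turn of the bolt and its knob about the bolt's axis, rad: 0 = knob upright, grows to 0.95 (stop) as it is laid over to the fixture's -x side; stays where left (0.025 N m). It lies in the first notch at the start. It can be down only in the notches at the two ends of the travel (bolt under 0.002 or over 0.0265); in between it must be up (under 0.4). The ball is smooth and slowly works out of a grip as it swings.
- knob_ball (a point): Centre of the black ball knob, 22 mm across, 40 mm from the bolt's axis on a 7 mm stem. It moves along y with bolt and swings with bolt_knob.
Things that resemble listed ones, but are neither listed nor needed, are in the scene too. Leave any turquoise look-alike of the bush alone.

How it is judged:
By the outcome, as a careful person would: the job done as asked, in the order asked, and still so for the second after the job is handed in, with the robot touching nothing.
It also fails if it takes over 61 s, if anything falls off the work surface, if the arm or the gripper's body presses on something with over 40 N, if the wrist force passes 120 N, or if a joint passes its speed limit or range.

## Working session

There is one attempt and no reset: what is moved stays moved. The work goes in short steps, each a Python script; the robot and the scene stay as the last script left them, time stands still between calls to the robot, and variables do not carry over. Pictures are saved under pics/ and viewed, and the job is handed in when it is done.

```bash
mkdir -p pics; ls; python3 - <<'E'
from bench import env, kinematics, monitor, eyes, job
import cv2, numpy as np
np.set_printoptions(precision=4,suppress=True)
s=monitor.sense()
print(s["clock"],s["position"],s["ee_rot"],s["finger_gap"],env.hold_point_z)
for n in ("scene","top","wrist"):
    f=eyes.grab_frame(n); cv2.imwrite(f"pics/a_{n}.png",cv2.cvtColor(f["frame"],cv2.COLOR_RGB2BGR))
    np.savez(f"pics/a_{n}.npz",**f); print(n,f["mtx"],f["view"])
E
```

```text
pics
0.0 [0.1639 0.4985 0.2307] [-0.4148  0.5733  0.4144  0.5724] 1.001332628431495 0.0187
scene [[398.3288   0.     256.9446]
 [  0.     398.3288 197.9006]
 [  0.       0.       1.    ]] [[ 0.4244 -0.9054 -0.0156 -0.1712]
 [-0.6645 -0.2997 -0.6845  0.509 ]
 [ 0.6151  0.3009 -0.7288  0.4847]
 [ 0.      0.      0.      1.    ]]
top [[426.6254   0.     262.3924]
 [  0.     426.6254 190.2262]
 [  0.       0.       1.    ]] [[-0.1217 -0.9926 -0.0025  0.1571]
 [-0.968   0.1193 -0.2208  0.6017]
 [ 0.2194 -0.0244 -0.9753  0.8135]
 [ 0.      0.      0.      1.    ]]
wrist [[327.5977   0.     259.6867]
 [  0.     327.5977 187.8946]
 [  0.       0.       1.    ]] [[ 0.3122  0.95   -0.0007 -0.5245]
 [ 0.9105 -0.299   0.2857 -0.0372]
 [ 0.2712 -0.0899 -0.9583  0.3788]
 [ 0.      0.      0.      1.    ]]
```

View pics/a_scene.png

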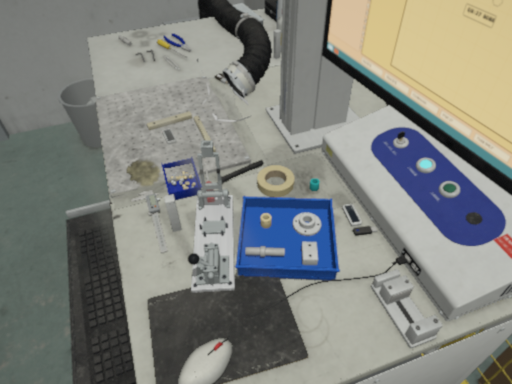

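View pics/a_top.png

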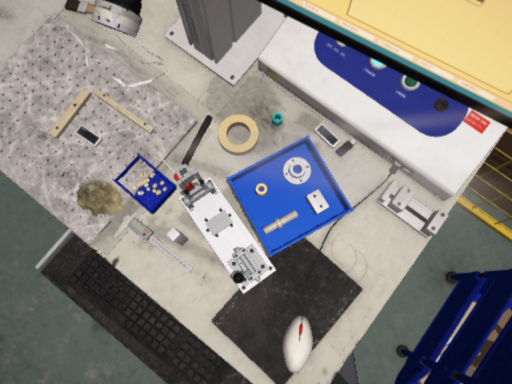

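View pics/a_wrist.png

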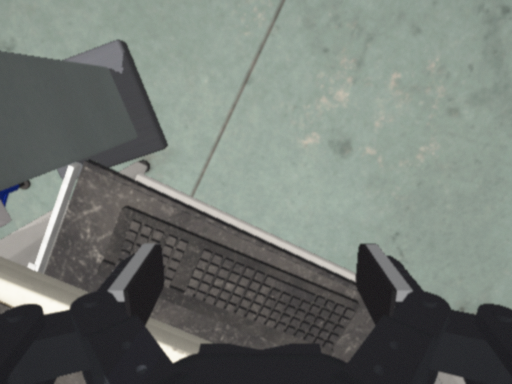

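The scene view shows the fixture at about (213,240), the bin at (288,237) and the block at (310,252). In the top view they are at (225,230), (290,195) and (317,201), with the black ball at (238,278). I'll enlarge both views.

```bash
python3 - <<'E'
import cv2
a=cv2.imread("pics/a_top.png")[125:300,165:365]; cv2.imwrite("pics/b_top.png",cv2.resize(a,None,fx=4,fy=4,interpolation=cv2.INTER_CUBIC)[:600,:800] if 0 else cv2.resize(a,(684,600),interpolation=cv2.INTER_CUBIC))
a=cv2.imread("pics/a_scene.png")[135:300,145:345]; cv2.imwrite("pics/b_scene.png",cv2.resize(a,(727,600),interpolation=cv2.INTER_CUBIC))
E
```

```text
(no output)
```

View pics/b_top.png

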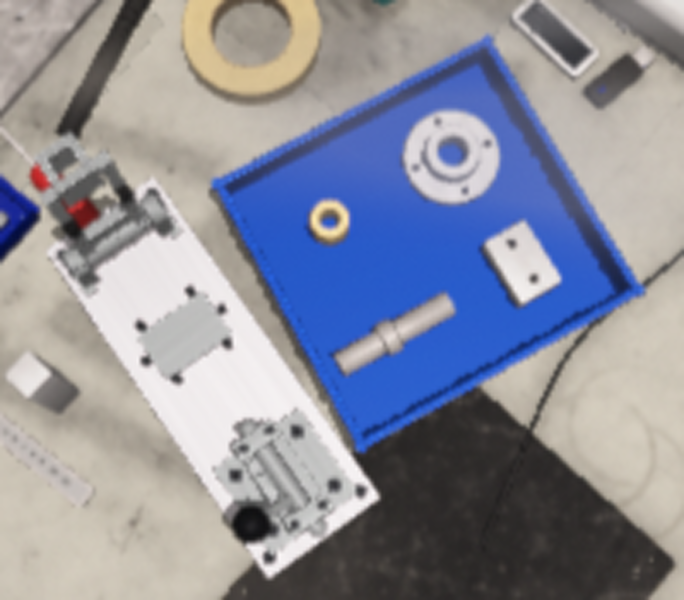

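View pics/b_scene.png

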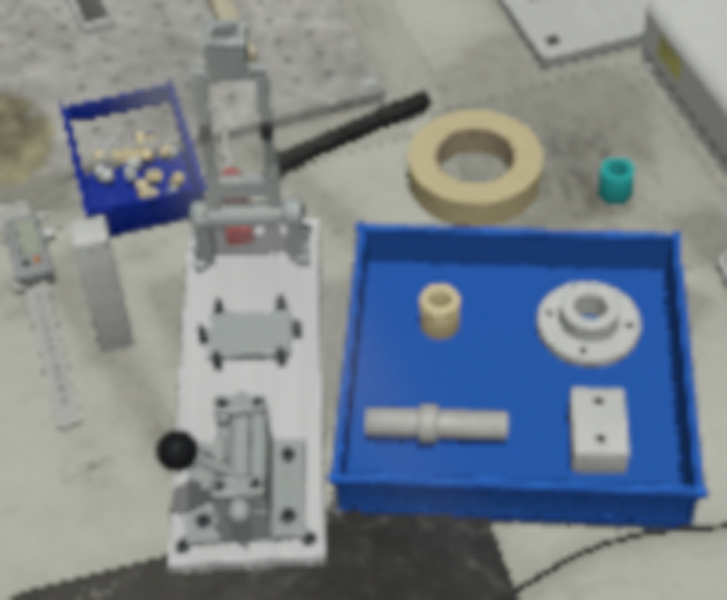

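```bash
cat > h.py <<'E'
import numpy as np, cv2
from scipy.optimize import least_squares
from scipy.spatial.transform import Rotation as R
np.set_printoptions(precision=4,suppress=True)
def plane(f,uv,z):
    uv=np.asarray(uv,float); M=f["view"]; 
    d=np.c_[(uv-f["mtx"][[0,1],[2,2]])/f["mtx"][[0,1],[0,1]],np.ones(len(uv))]@M[:3,:3]
    c=-M[:3,:3].T@M[:3,3]
    z=np.broadcast_to(z,len(uv))
    return c+d*((z-c[2])/d[:,2])[:,None]
def proj(f,P):
    q=np.asarray(P)@f["view"][:3,:3].T+f["view"][:3,3]
    return q[:,:2]/q[:,2:]*f["mtx"][[0,1],[0,1]]+f["mtx"][[0,1],[2,2]]
def fit(local,world,w=None):
    l=np.asarray(local)[:,:2]; p=np.asarray(world)[:,:2]
    lc,pc=l.mean(0),p.mean(0); H=(l-lc).T@(p-pc)
    a=np.arctan2(H[0,1]-H[1,0],H[0,0]+H[1,1]); c,s=np.cos(a),np.sin(a); Rm=np.array([[c,-s],[s,c]])
    t=pc-Rm@lc
    return t,a,(l@Rm.T+t-p)*1000
E
python3 - <<'E'
from h import *
T=dict(np.load("pics/a_top.npz")); S=dict(np.load("pics/a_scene.npz"))
ct=lambda p:np.array(p)/[3.42,3.4286]+[165,125]
cs=lambda p:np.array(p)/[3.635,3.636]+[145,135]
# plate: y +? find extents: guide to -142 ; plate 84x250
print("T plate",plane(T,ct([(153,178),(50,255),(270,578),(380,495)]),.016))
print("S plate",plane(S,cs([(170,557),(327,549),(320,220)]),.016))
b=np.array([(-.0975,.0925),(.0975,.0925),(.0975,-.0925),(-.0975,-.0925)])
w1=plane(T,ct([(213,182),(489,40),(643,290),(362,447)]),.044); w2=plane(S,cs([(358,228),(680,233),(703,490),(335,483)]),.044)
for w in (w1,w2): print("bin",*fit(b,w))
# nest pins: x,y
pins=np.array([(-.019,.0205),(.019,.0205),(.0285,0),(.019,-.0205),(-.019,-.0205),(-.0285,0)])
p1=plane(T,ct([(140,326),(190,292),(222,310),(228,342),(177,379),(147,360)]),.0315)
p2=plane(S,cs([(219,308),(281,303),(299,326),(283,355),(213,357),(203,332)]),.0315)
for w in (p1,p2): print("nest",*fit(pins,w))
for f,c,p in((T,ct,[(512,243),(534,279)]),(S,cs,[(599,401),(601,438)])):
    w=plane(f,c(p),.033); d=w[0]-w[1]; print("block",w.mean(0),np.arctan2(d[1],d[0]),np.linalg.norm(d))
# ball triangulate
r=lambda x:np.r_[proj(T,x[None])[0]-ct([(250,522)])[0],proj(S,x[None])[0]-cs([(178,450)])[0]]
s=least_squares(r,[.4,.1,.07]);print("ball",s.x,s.fun)
E
```

```text
T plate [[0.672  0.1928 0.016 ]
 [0.6297 0.2627 0.016 ]
 [0.4143 0.1459 0.016 ]
 [0.4552 0.0733 0.016 ]]
S plate [[0.4188 0.1469 0.016 ]
 [0.4581 0.0727 0.016 ]
 [0.6729 0.1886 0.016 ]]
bin [0.6065 0.0253] -1.1884614774409759 [[-1.1823 -2.8038]
 [ 0.3267  0.8038]
 [ 0.074   2.1062]
 [ 0.7816 -0.1063]]
bin [0.6062 0.0235] -1.1756042083445555 [[ 0.4351 -0.9329]
 [-2.3898  2.1134]
 [ 0.0201 -0.9717]
 [ 1.9346 -0.2088]]
nest [0.5659 0.1816] -1.0722057568429098 [[ 0.1928 -0.0556]
 [ 0.9367 -0.5465]
 [ 1.1579 -0.1029]
 [-1.0909  0.0221]
 [-0.3811 -0.1294]
 [-0.8155  0.8123]]
nest [0.5628 0.1774] -1.0763651387327071 [[ 1.8192  1.1691]
 [ 0.9204 -0.0324]
 [-1.2517  0.2543]
 [-0.552   0.6592]
 [-0.3059 -2.5743]
 [-0.6299  0.524 ]]
block [ 0.5859 -0.0331  0.033 ] 0.39749358853048217 0.02632816825642422
block [ 0.5867 -0.0342  0.033 ] 0.39143329436639945 0.025316254049564023
ball [0.4474 0.1507 0.0756] [ 0.1597 -0.1652 -0.2176  0.0405]
```

```bash
cat >> h.py <<'E'
FX=np.array([.5645,.1795]); FA=-1.073
def w2f(p,o=None,a=None):
    o=FX if o is None else o; a=FA if a is None else a
    c,s=np.cos(a),np.sin(a); d=np.asarray(p,float)[...,:2]-o
    return np.stack([d[...,0]*c+d[...,1]*s,-d[...,0]*s+d[...,1]*c],-1)
def f2w(p,z=None,o=None,a=None):
    o=FX if o is None else o; a=FA if a is None else a
    c,s=np.cos(a),np.sin(a); p=np.asarray(p,float)
    q=np.array([p[0]*c-p[1]*s,p[0]*s+p[1]*c])+o
    return np.r_[q,p[2] if z is None else z]
def quat(phi,tilt=0):
    """tool pointing down, jaws along angle phi; tilt about jaw axis"""
    z=np.array([np.cos(phi),np.sin(phi),0]); x=np.array([0,0,-1.]); 
    x=R.from_rotvec(z*tilt).apply(x); y=np.cross(z,x)
    return R.from_matrix(np.c_[x,y,z]).as_quat()
E
python3 - <<'E'
from h import *
from bench import kinematics,monitor,env
T=dict(np.load("pics/a_top.npz")); S=dict(np.load("pics/a_scene.npz")); W=dict(np.load("pics/a_wrist.npz"))
ct=lambda p:np.array(p)/[3.42,3.4286]+[165,125]
cs=lambda p:np.array(p)/[3.635,3.636]+[145,135]
s=monitor.sense(); Rt=R.from_quat(s["ee_rot"]).as_matrix(); print(Rt)
Rc=W["view"][:3,:3]; c=-Rc.T@W["view"][:3,3]; print("cam in tool",Rt.T@(c-s["position"]),"axis",Rt.T@Rc[2])
print("block in bin",w2f([.5863,-.0336],[.6064,.0244],-1.182))
print("ball fixture",w2f([.4474,.1507]))
print("gauge T top",plane(T,ct([(8,378),(30,352),(78,385)]),.098),"S",plane(S,cs([(72,228),(108,222)]),.098))
print("gauge f", w2f(plane(T,ct([(30,372)]),.098)),w2f(plane(S,cs([(92,230)]),.098)))
for phi in np.arange(-3.14,3.14,.5):
    q=kinematics.ik([.586,-.0336,.03],quat(phi)); q2=kinematics.ik([.5645,.1795,.03],quat(phi)); print(round(phi,2),q,q2)
for n,p,z in(("shaft",[(345,358),(450,305)],.024),("flange",[(451,155)],.034)):
    print(n,w2f(plane(T,ct(p),z),[.6064,.0244],-1.182))
E
```

```text
[[-0.0004 -0.9499  0.3125]
 [-0.0007  0.3125  0.9499]
 [-1.      0.0002 -0.0008]]
cam in tool [-0.1423  0.0728 -0.0002] axis [ 0.9583 -0.2859  0.0002]
block in bin [ 0.0461 -0.0406]
ball fixture [-0.0306 -0.1166]
gauge T top [[0.5429 0.2778 0.098 ]
 [0.5562 0.2642 0.098 ]
 [0.5341 0.2386 0.098 ]] S [[0.5416 0.2749 0.098 ]
 [0.5541 0.2586 0.098 ]]
gauge f [[-0.0846  0.0235]] [[-0.0831  0.023 ]]
-3.14 None None
-2.64 [-0.2567  0.6693  1.5132 -0.      0.9591  2.3833] [ 0.1103  0.6788  1.4951 -0.      0.9676  2.7503]
-2.14 [-0.2567  0.6693  1.5132 -0.      0.9591  1.8833] [ 0.1103  0.6788  1.4951 -0.      0.9676  2.2503]
-1.64 [-0.2567  0.6693  1.5132 -0.      0.9591  1.3833] [ 0.1103  0.6788  1.4951 -0.      0.9676  1.7503]
-1.14 [-0.2567  0.6693  1.5132 -0.      0.9591  0.8833] [ 0.1103  0.6788  1.4951 -0.      0.9676  1.2503]
-0.64 [-0.2567  0.6693  1.5132 -0.      0.9591  0.3833] [ 0.1103  0.6788  1.4951 -0.      0.9676  0.7503]
-0.14 [-0.2567  0.6693  1.5132 -0.      0.9591 -0.1167] [ 0.1103  0.6788  1.4951 -0.      0.9676  0.2503]
0.36 [-0.2567  0.6693  1.5132 -0.      0.9591 -0.6167] [ 0.1103  0.6788  1.4951 -0.      0.9676 -0.2497]
0.86 [-0.2567  0.6693  1.5132 -0.      0.9591 -1.1167] [ 0.1103  0.6788  1.4951 -0.      0.9676 -0.7497]
1.36 [-0.2567  0.6693  1.5132 -0.      0.9591 -1.6167] [ 0.1103  0.6788  1.4951 -0.      0.9676 -1.2497]
1.86 [-0.2567  0.6693  1.5132 -0.      0.9591 -2.1167] [ 0.1103  0.6788  1.4951 -0.      0.9676 -1.7497]
2.36 [-0.2567  0.6693  1.5132 -0.      0.9591 -2.6167] [ 0.1103  0.6788  1.4951 -0.      0.9676 -2.2497]
2.86 None [ 0.1103  0.6788  1.4951 -0.      0.9676 -2.7497]
shaft [[-0.0806 -0.0383]
 [-0.0069 -0.0415]]
flange [[0.0406 0.0401]]
```

```bash
cat >> h.py <<'E'
def snap(n,name):
    from bench import eyes
    f=eyes.grab_frame(n); cv2.imwrite(f"pics/{name}.png",cv2.cvtColor(cv2.resize(f["frame"],(800,600),interpolation=cv2.INTER_CUBIC),cv2.COLOR_RGB2BGR)); np.savez(f"pics/{name}.npz",**f); return f
E
python3 - <<'E'
from h import *
from bench import env,monitor
p=f2w([0.0,-.035,.24]); print(p)
env.reach(p,quat(.498)); snap("wrist","c1"); print(monitor.sense()["clock"])
env.reach(f2w([.036,-.0406,.19],o=[.6064,.0244],a=-1.182),quat(-1.178)); snap("wrist","c2"); s=monitor.sense(); print(s["clock"],s["contact_force"])
E
```

```text
[0.5337 0.1628 0.24  ]
2.0167
3.2917 [0.1567 0.4284 0.1507]
```

View pics/c1.png

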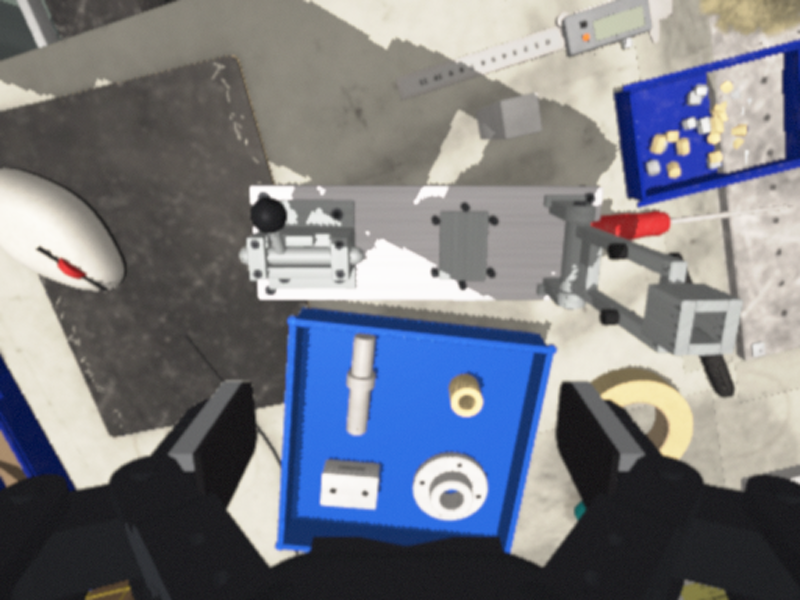

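View pics/c2.png

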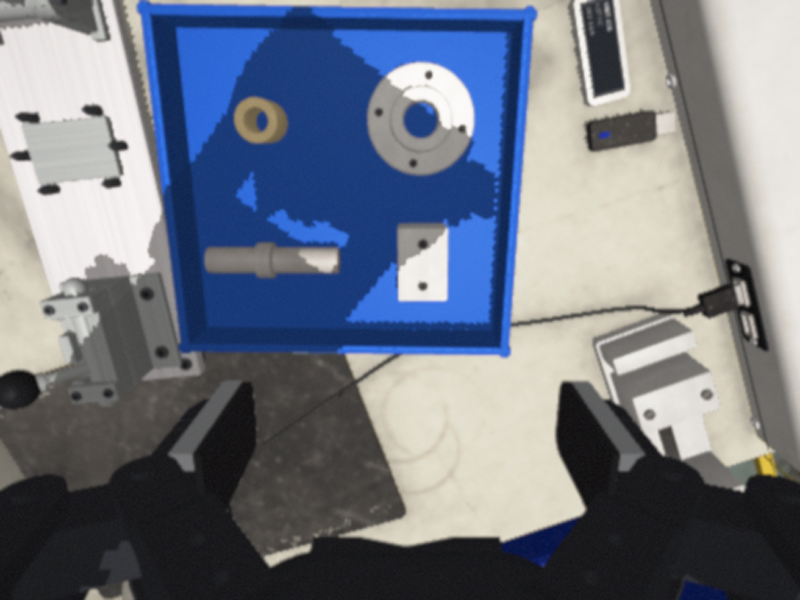

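```bash
python3 - <<'E'
from h import *
A=dict(np.load("pics/c1.npz")); B=dict(np.load("pics/c2.npz"))
k=lambda p:(np.array(p,float)+.5)*.64-.5
pins=np.array([(-.019,.0205),(.019,.0205),(.0285,0),(.019,-.0205),(-.019,-.0205),(-.0285,0)])
p1=plane(A,k([(493,220),(491,273),(463,284),(435,272),(435,220),(465,207)]),.0315)
p2=plane(B,k([(28,117),(92,110),(119,146),(112,183),(48,189),(18,155)]),.0315)
for w in (p1,p2): print("nest",*fit(pins,w))
# pad corners top z=.022 in c1 ; plate corners
print("plate",w2f(plane(A,k([(250,187),(600,185),(258,300)]),.016)))
for f,p in((B,[(423,244),(423,286)]),(A,[(335,491),(365,493)])):
    w=plane(f,k(p),.033); d=w[0]-w[1]; print("block",w.mean(0),np.arctan2(d[1],d[0])%np.pi,np.linalg.norm(d))
b=np.array([(-.0975,.0925),(.0975,.0925),(.0975,-.0925),(-.0975,-.0925)])
w=plane(B,k([(145,6),(531,13),(505,352),(182,346)]),.044); t,a,e=fit(b,w); print("bin",t,a,e)
bc=plane(B,k([(423,265)]),.033)
print("blk in bin",w2f(bc,t,a),"shaft",w2f(plane(B,k([(205,260),(340,260),(340,246),(340,273),(265,243),(265,278)]),.024),t,a),"flange",w2f(plane(B,k([(421,118),(421,175)]),[.034,.02]),t,a), "bush",w2f(plane(B,k([(260,120)]),.03),t,a))
print("ball",w2f(plane(A,k([(268,215)]),.0755)))
E
```

```text
nest [0.5674 0.1849] -1.0678822192179476 [[ 0.5189  0.9397]
 [ 0.5166  0.3495]
 [ 0.4146 -1.4113]
 [-0.3029 -1.0748]
 [-0.4839  0.2445]
 [-0.6632  0.9524]]
nest [0.5715 0.1784] -1.0830970524910868 [[ 0.2469  1.2402]
 [ 0.6884 -0.2458]
 [ 0.1552  0.1237]
 [-0.6539  0.0352]
 [-0.8293  0.194 ]
 [ 0.3927 -1.3473]]
plate [[-0.0425 -0.1448]
 [-0.0444  0.1012]
 [ 0.0407 -0.1459]]
block [ 0.5876 -0.0326  0.033 ] 0.40475964687859894 0.02590878671085225
block [ 0.5887 -0.0319  0.033 ] 0.4211559226802186 0.024178000979522125
bin [0.6093 0.0265] -1.194499480034875 [[ 0.2209  0.3196]
 [-0.1544 -0.0962]
 [-0.2146  0.5565]
 [ 0.1481 -0.7799]]
blk in bin [[ 0.047  -0.0417]] shaft [[-0.0873 -0.0432]
 [-0.0039 -0.0417]
 [-0.0038 -0.0329]
 [-0.0041 -0.0499]
 [-0.0496 -0.0319]
 [-0.0509 -0.054 ]] flange [[0.0435 0.0418]
 [0.0448 0.0102]] bush [[-0.0465  0.0392]]
ball [[-0.0311 -0.1176]]
```

```bash
python3 - <<'E'
from h import *
from bench import env,monitor
a=-1.178; ex=np.array([np.cos(a),np.sin(a),0]); ey=np.array([-np.sin(a),np.cos(a),0])
blk=np.array([.587,-.033,0]); c=blk-.012*ex
q=quat(-1.174)
env.reach(c+[0,0,.08],q)
print(env.movel(c+[0,0,.0295],.12,guard=12), monitor.sense()["position"])
env.close_gripper(25); s=monitor.sense(); print(s["finger_gap"],s["contact_force"])
print(env.movel(c-.019*ey+[0,0,.0295],.08,guard=15), monitor.sense()["position"])
snap("wrist","d1"); s=monitor.sense(); print(s["finger_gap"],s["contact_force"],s["clock"])
E
```

```text
False [ 0.5832 -0.0221  0.0308]
0.003938361787067283 [-0.224   1.0355 20.0817]
False [ 0.5675 -0.03    0.033 ]
0.0022053670961378496 [-0.7569 -0.8538 20.5907] 5.5917
```

View pics/d1.png

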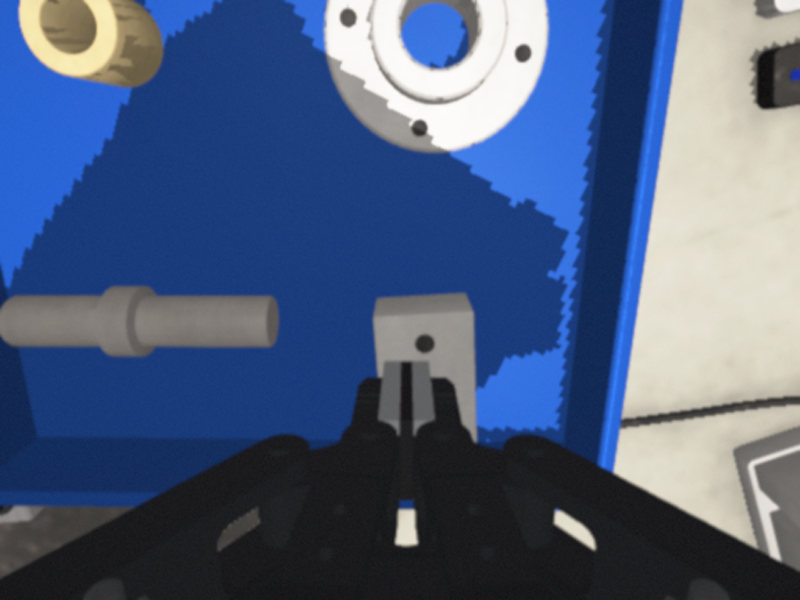

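```bash
python3 - <<'E'
from h import *
from bench import env,monitor
s=monitor.sense(); p=np.array(s["position"])
env.movel(p+[0,0,.02],.15); env.release()
env.movel([p[0]+.02,p[1]+.012,.15],.25)
snap("wrist","d2"); s=monitor.sense(); print(s["position"],s["contact_force"],s["clock"])
E
```

```text
[ 0.5869 -0.0179  0.149 ] [-0.504  -0.1675 -0.7463] 7.2833
```

View pics/d2.png

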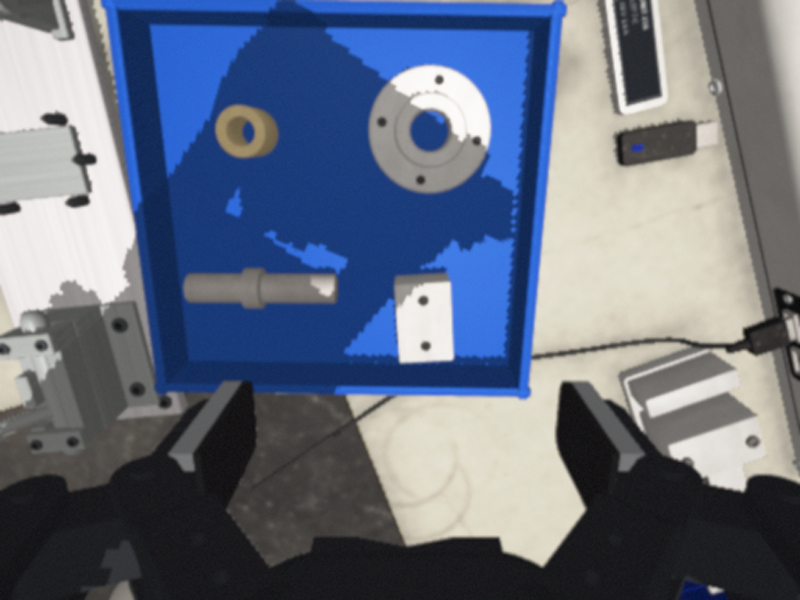

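```bash
python3 - <<'E'
from h import *
B=dict(np.load("pics/d2.npz"))
k=lambda p:(np.array(p,float)+.5)*.64-.5
w=plane(B,k([(423,300),(426,346)]),.033); d=w[0]-w[1]; print("block",w.mean(0),np.arctan2(d[1],d[0]),np.linalg.norm(d))
b=np.array([(-.0975,.0925),(.0975,.0925),(.0975,-.0925),(-.0975,-.0925)])
wb=plane(B,k([(107,4),(560,9),(524,393),(160,388)]),.044); t,a,e=fit(b,wb); print("bin",t,a,e)
print("blk in bin",w2f(w.mean(0),t,a),"shaft",w2f(plane(B,k([(337,275),(337,303),(252,308)]),.024),t,a))
print("corners",w2f(plane(B,k([(394,284),(451,281),(455,360),(400,363)]),.033),t,a))
E
```

```text
block [ 0.5716 -0.0354  0.033 ] 0.468877259938977 0.026354594053081222
bin [0.6084 0.0264] -1.187538819383227 [[ 0.9063 -0.1836]
 [-0.3147  0.7712]
 [-0.2842 -0.1072]
 [-0.3074 -0.4804]]
blk in bin [ 0.0435 -0.0572] shaft [[-0.0041 -0.0333]
 [-0.0045 -0.0493]
 [-0.0515 -0.0528]]
corners [[ 0.027  -0.0354]
 [ 0.0569 -0.0334]
 [ 0.0608 -0.0784]
 [ 0.0306 -0.0806]]
```

```bash
python3 - <<'E'
from h import *
from bench import env,monitor
q=quat(-1.102)
c=f2w([.0345,-.0593,0],o=np.array([.6084,.0264]),a=-1.1875)
env.reach(c+[0,0,.07],q)
print(env.movel(c+[0,0,.0185],.1,guard=12), monitor.sense()["position"])
env.close_gripper(45); s=monitor.sense(); print(s["finger_gap"],s["contact_force"],s["position"])
snap("wrist","d3"); print(monitor.sense()["clock"])
E
```

```text
False [ 0.5669 -0.0279  0.0193]
0.33822284996660035 [-0.9132 -0.1211  5.5351] [ 0.5667 -0.0279  0.019 ]
8.9833
```

View pics/d3.png

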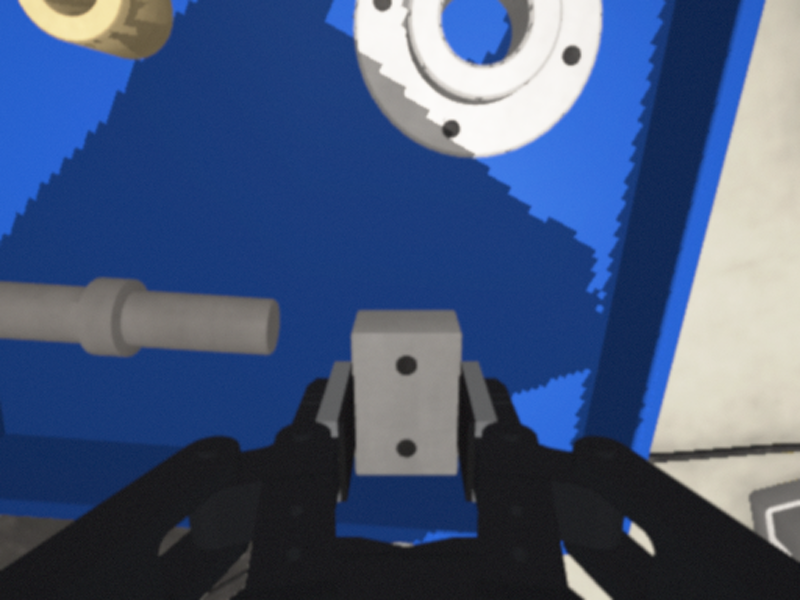

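```bash
cat >> h.py <<'E'
def intool(f,uv,z,s):
    """wrist pixels -> tool-frame coords assuming world plane z"""
    w=plane(f,uv,z); return (w-s["position"])@R.from_quat(s["ee_rot"]).as_matrix()
k=lambda p:(np.array(p,float)+.5)*.64-.5
E
python3 - <<'E'
from h import *
from bench import env,monitor
f=dict(np.load("pics/d3.npz")); s=monitor.sense()
print("block hole in tool",intool(f,k([(406,365),(406,448)]),.033,s)*1000)
print("block top far corners",intool(f,k([(352,335),(461,333),(354,474),(458,474)]),.033,s)*1000)
p=np.array(s["position"])
env.movel([p[0],p[1],.12],.2)
s=monitor.sense(); print(s["finger_gap"],s["contact_force"])
FX[:]=[.5654,.1813]; FAn=-1.071
env.reach(f2w([0,0,.15],a=FAn),quat(FAn+np.pi/2))
snap("wrist","e1"); s=monitor.sense(); print(s["position"],s["clock"]); 
import json; json.dump({a:list(map(float,s[a])) for a in("position","ee_rot")},open("e1.json","w"))
snap("scene","e1s");snap("top","e1t")
E
```

```text
block hole in tool [[-13.9696  14.1839   0.203 ]
 [-13.9906 -11.8275   0.2088]]
block top far corners [[-13.9737  22.9471 -14.2926]
 [-13.9508  23.5278  14.9453]
 [-14.0093 -20.5585 -15.0104]
 [-13.986  -20.5505  15.4318]]
0.34127869787483883 [-0.8817 -0.6622 -1.056 ]
[0.5654 0.1805 0.1493] 10.825
```

View pics/e1.png

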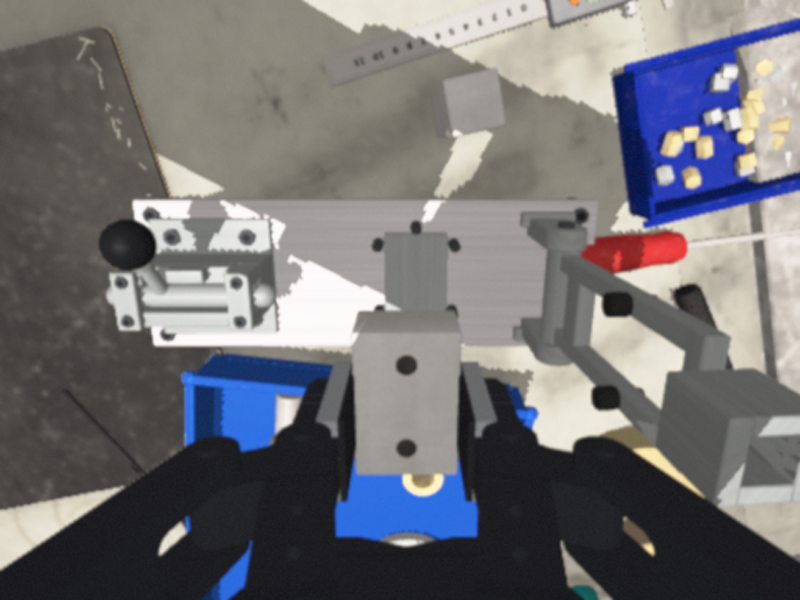

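```bash
python3 - <<'E'
from h import *
import json
f=dict(np.load("pics/e1.npz")); s=json.load(open("e1.json"))
pins=np.array([(-.019,-.0205),(-.0285,0),(-.019,.0205),(.019,-.0205),(.019,.0205)])
w=plane(f,k([(378,244),(416,228),(454,244),(380,309),(452,309)]),.0315)
print(fit(pins[:3],w[:3])); print(fit(pins,w)); print((w-s["position"])@R.from_quat(s["ee_rot"]).as_matrix()*1000)
print(R.from_quat(s["ee_rot"]).as_matrix()[:,2])
T=cv2.imread("pics/e1t.png"); 
cv2.imwrite("pics/e1t_c.png",cv2.resize(T[250:480,240:460],None,fx=2.6,fy=2.6,interpolation=cv2.INTER_CUBIC))
S=cv2.imread("pics/e1s.png"); cv2.imwrite("pics/e1s_c.png",cv2.resize(S[280:480,230:460],None,fx=2.9,fy=2.9,interpolation=cv2.INTER_CUBIC))
E
```

```text
(array([0.5684, 0.1853]), np.float64(-1.0722127372297183), array([[-0.6247, -0.8085],
       [-0.3651,  0.7243],
       [ 0.9898,  0.0842]]))
(array([0.5678, 0.1864]), np.float64(-1.0696086051620022), array([[-1.1665,  0.2708],
       [-0.9541,  1.8386],
       [ 0.3968,  1.2572],
       [-0.205 , -2.3269],
       [ 1.9288, -1.0396]]))
[[117.8694  22.107  -14.565 ]
 [117.851   30.4069   4.9647]
 [117.8272  22.139   24.5902]
 [117.8577 -13.1511 -14.0287]
 [117.8162 -13.1113  24.4815]]
[ 0.8788  0.4772 -0.0011]
```

View pics/e1s_c.png

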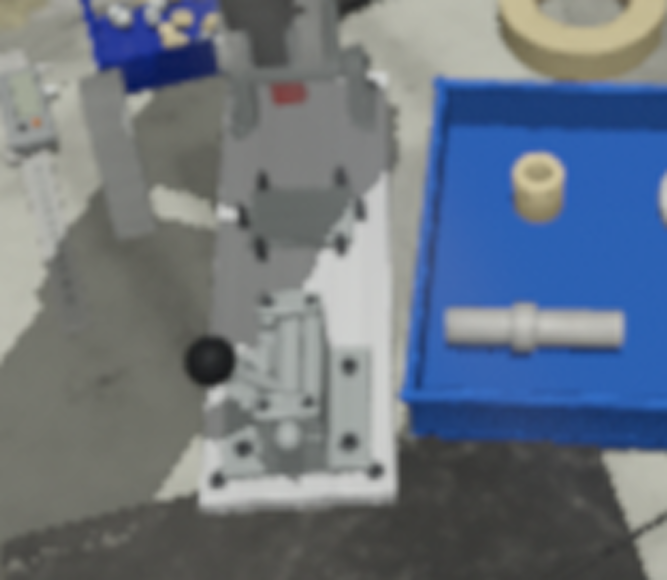

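```bash
python3 - <<'E'
from h import *
from bench import env,monitor
import json
env.movel([.567,.183,.060],.15,frame=None)
snap("wrist","e2"); s=monitor.sense(); print(s["position"],s["clock"],s["contact_force"])
json.dump({a:list(map(float,s[a])) for a in("position","ee_rot")},open("e2.json","w"))
snap("scene","e2s"); snap("top","e2t")
T=cv2.imread("pics/e2t.png"); cv2.imwrite("pics/e2t_c.png",cv2.resize(T[250:480,240:460],None,fx=2.6,fy=2.6,interpolation=cv2.INTER_CUBIC))
S=cv2.imread("pics/e2s.png"); cv2.imwrite("pics/e2s_c.png",cv2.resize(S[280:480,230:460],None,fx=2.9,fy=2.9,interpolation=cv2.INTER_CUBIC))
E
```

```text
[0.5677 0.183  0.0612] 11.725 [-0.6981 -0.0678  0.1855]
```

View pics/e2.png

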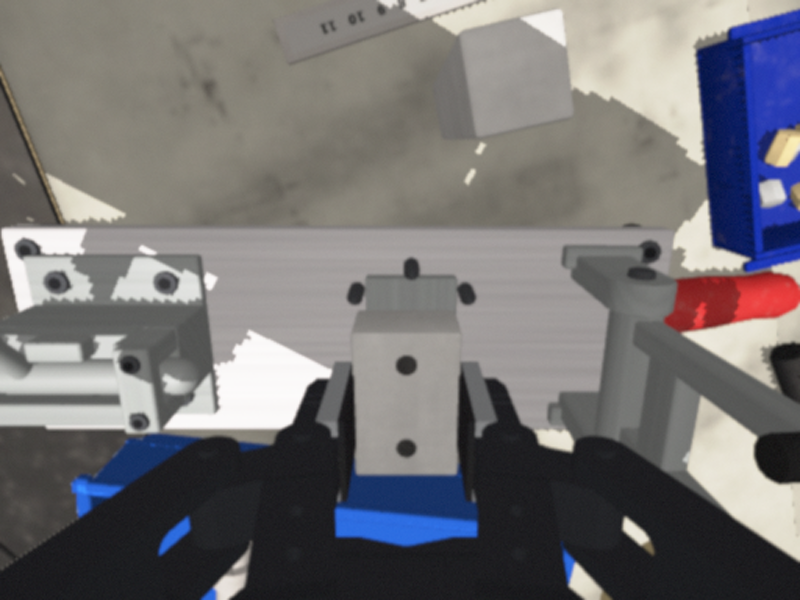

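View pics/e2s_c.png

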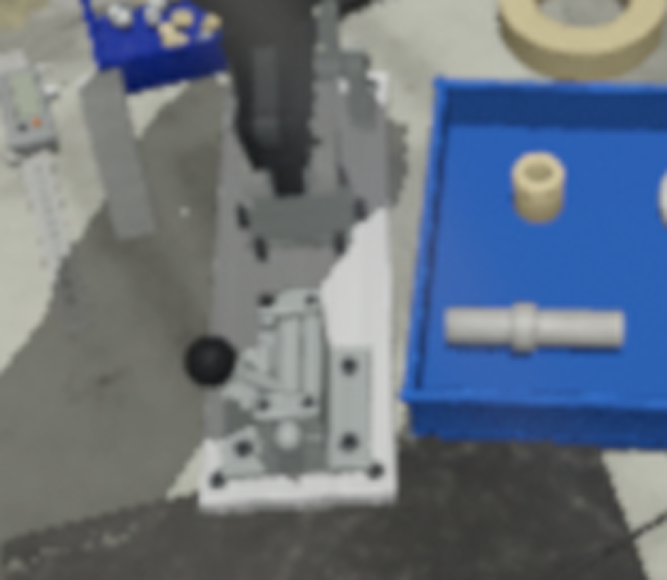

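View pics/e2t_c.png

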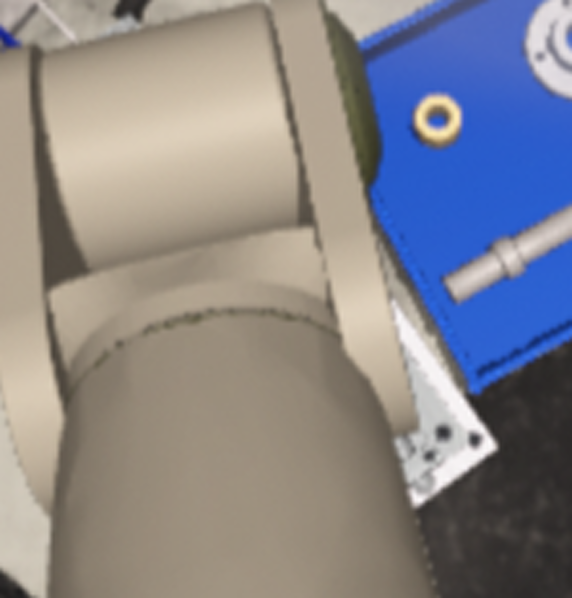

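```bash
python3 - <<'E'
from h import *
import json
f=dict(np.load("pics/e2.npz")); s=json.load(open("e2.json"))
pins=np.array([(-.019,-.0205),(-.0285,0),(-.019,.0205)])
w=plane(f,k([(356,293),(411,268),(467,292)]),.0315)
t,a,e=fit(pins,w);print(t,a,e); Rt=R.from_quat(s["ee_rot"]).as_matrix()
print((w-s["position"])@Rt*1000, "nest in tool",(np.r_[t,.0315]-s["position"])@Rt*1000)
print("block", intool(f,k([(406,365),(406,448)]),s["position"][2]+.014,s)*1000)
e=plane(f,k([(0,228),(670,228)]),.016); print("plate edge in tool y",(e-s["position"])@Rt*1000)
e=plane(f,k([(366,276),(456,276)]),.022); print("pad edge",(e-s["position"])@Rt*1000)
E
```

```text
[0.5681 0.1863] -1.0610103746456434 [[-0.8511 -0.7556]
 [-0.1583  0.4323]
 [ 1.0094  0.3233]]
[[ 29.6411  21.7614 -17.7039]
 [ 29.6718  30.7569   1.522 ]
 [ 29.7175  22.1192  21.144 ]] nest in tool [29.6952  2.7136  1.8774]
block [[-14.0119  14.2386  -0.1647]
 [-13.9909 -11.7026  -0.1607]]
plate edge in tool y [[  44.8648   42.1031 -149.366 ]
 [  45.3509   42.0975   96.9222]]
pad edge [[ 39.1438  25.4327 -14.8414]
 [ 39.2088  25.428   18.0828]]
```

```bash
python3 - <<'E'
from h import *
import json
f=dict(np.load("pics/e2.npz")); s=json.load(open("e2.json")); Rt=R.from_quat(s["ee_rot"]).as_matrix()
im=f["frame"]; cv2.imwrite("pics/e2z.png",cv2.cvtColor(cv2.resize(im[155:215,215:315],(800,480),interpolation=cv2.INTER_NEAREST),cv2.COLOR_RGB2BGR))
# overlay predicted pins for nest offset candidates in tool y,z
for dy in (0,.0015,.003):
  t=np.array(s["position"])+Rt@[0,dy,.0017]; 
  P=[];
  for x,y in((-.019,-.0205),(-.0285,0),(-.019,.0205)):
    for z in(.022,.0315):
      q=t+x*Rt[:,1]*-1+y*Rt[:,2]; q[2]=z; P.append(q)
  print(dy,((proj(f,P)-[215,155])*8+4).round().tolist())
E
```

```text
0 [[103.0, 262.0], [90.0, 301.0], [387.0, 133.0], [389.0, 167.0], [671.0, 261.0], [687.0, 301.0]]
0.0015 [[102.0, 242.0], [89.0, 280.0], [387.0, 113.0], [389.0, 145.0], [671.0, 242.0], [687.0, 280.0]]
0.003 [[101.0, 222.0], [88.0, 259.0], [387.0, 92.0], [389.0, 124.0], [672.0, 221.0], [688.0, 259.0]]
```

View pics/e2z.png

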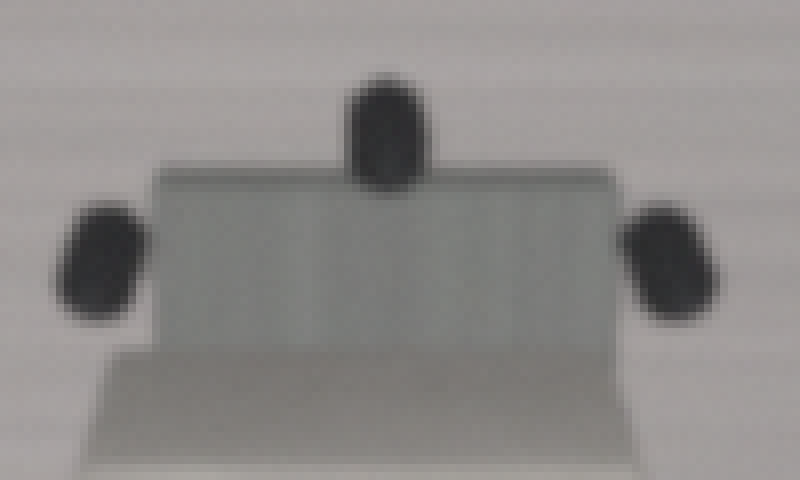

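```bash
python3 - <<'E'
from h import *
from bench import env,monitor
import json
s=json.load(open("e2.json")); Rt=R.from_quat(s["ee_rot"]).as_matrix(); 
t=np.array(s["position"])+Rt@[0,-.0012,.00175]; print(t)
env.movel([t[0],t[1],.045],.06); env.hold(.2); print(monitor.sense()["position"])
p=np.array(monitor.sense()["position"]); cmd=np.array([t[0],t[1]])*2-p[:2]; print(cmd)
g=env.movel([cmd[0],cmd[1],.0275],.04,guard=8); s=monitor.sense(); print(g,s["position"],s["contact_force"],s["finger_gap"],s["clock"])
snap("wrist","f1")
E
```

```text
[0.5698 0.1828 0.0612]
[0.5699 0.1828 0.0452]
[0.5697 0.1828]
True [0.5694 0.1828 0.028 ] [-1.6563 -0.2967  5.6156] 0.3370087275657186 12.875
```

View pics/f1.png

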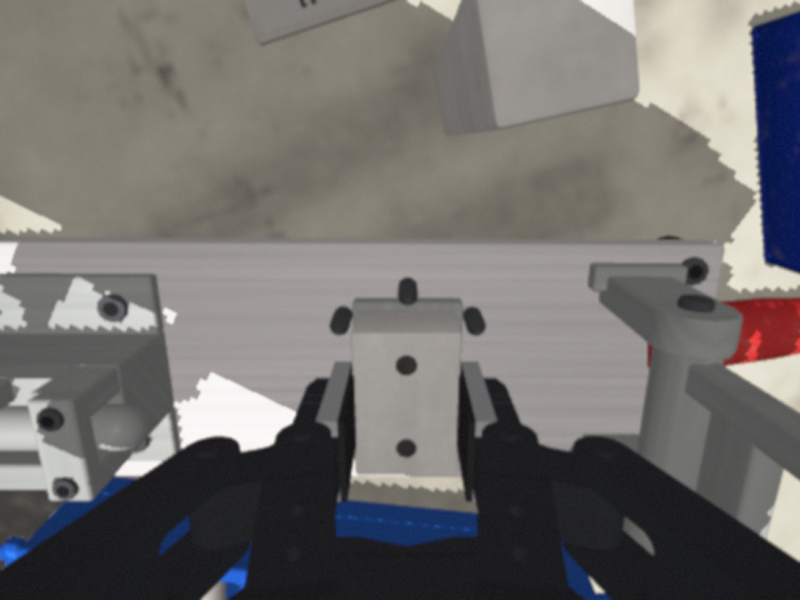

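```bash
python3 - <<'E'
from h import *
from bench import env,monitor
import json
env.release(); s=monitor.sense(); print(s["finger_gap"],s["contact_force"]); p=np.array(s["position"])
env.movel([p[0],p[1],.15],.2)
q=quat(FA); FX[:]=[.5688,.1839]
env.reach(f2w([0,-.03,.24],a=-1.0725),R.from_quat(s["ee_rot"]).as_quat())
snap("wrist","g1"); snap("scene","g1s"); snap("top","g1t"); s=monitor.sense(); print(s["position"],s["contact_force"],s["clock"])
json.dump({a:list(map(float,s[a])) for a in("position","ee_rot")},open("g1.json","w"))
T=cv2.imread("pics/g1t.png"); cv2.imwrite("pics/g1t_c.png",cv2.resize(T[200:480,200:460],None,fx=2.1,fy=2.1,interpolation=cv2.INTER_CUBIC))
S=cv2.imread("pics/g1s.png"); cv2.imwrite("pics/g1s_c.png",cv2.resize(S[200:460,230:460],None,fx=2.3,fy=2.3,interpolation=cv2.INTER_CUBIC))
E
```

```text
1.0010145727233737 [0.2976 0.9211 0.3669]
[0.542  0.1695 0.238 ] [ 0.4733  0.5931 -0.7146] 14.8917
```

View pics/g1.png

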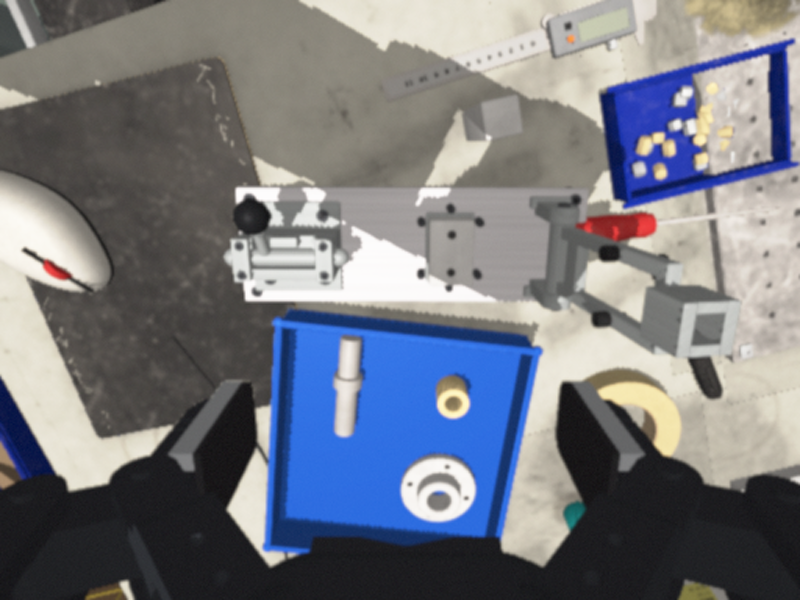

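View pics/g1s_c.png

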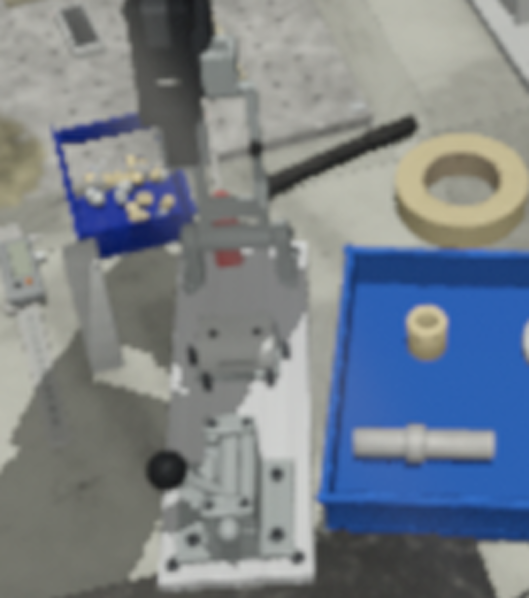

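```bash
python3 - <<'E'
from h import *
for n,(r0,r1,c0,c1) in {"g1":(170,250,390,490),"c1":(170,250,390,490),"a_scene":(135,215,175,275)}.items():
    f=np.load(f"pics/{n}.npz")["frame"][r0:r1,c0:c1]
    cv2.imwrite(f"pics/z_{n}.png",cv2.cvtColor(cv2.resize(f,(500,400),interpolation=cv2.INTER_CUBIC),cv2.COLOR_RGB2BGR))
a=np.hstack([cv2.imread(f"pics/z_{n}.png")[:, :] for n in("g1","a_scene")]); cv2.imwrite("pics/z.png",cv2.resize(a,(800,320)))
E
```

```text
(no output)
```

View pics/z.png

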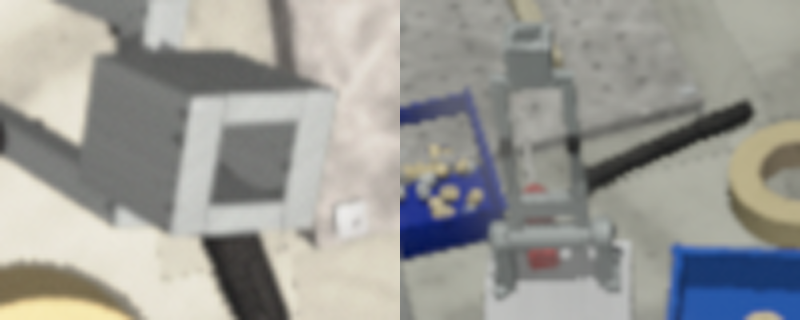

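```bash
python3 - <<'E'
from h import *
A=dict(np.load("pics/g1.npz")); S=dict(np.load("pics/a_scene.npz")); C=dict(np.load("pics/c1.npz")); 
cs=lambda p:np.array(p)/[3.635,3.636]+[145,135]
pin=np.array([(-.019,-.0205,.024),(-.0285,0,.024),(-.019,.0205,.024),(.019,-.0205,.024),(.019,.0205,.024),(.0285,0,.024)])
oA=np.vstack([k([(421,222),(451,209),(481,223),(420,272),(478,274),(449,288)]),[(453.25,210.9)],k([(252,216)])])
oS=np.vstack([cs([(213,357),(203,332),(219,308),(283,355),(281,303),(299,326)]),[(207.3,143.3)],cs([(178,450)])])
def model(th,yb,dx,dy,yaw,th_k=.95):
    L=np.vstack([pin,[(0,.07-.136*np.cos(th),.052+.136*np.sin(th))],[(-.04*np.sin(th_k),yb,.052+.04*np.cos(th_k))]])
    c,s=np.cos(yaw),np.sin(yaw); return np.c_[L[:,0]*c-L[:,1]*s+dx,L[:,0]*s+L[:,1]*c+dy,L[:,2]]
def res(x,which):
    r=[]
    for i,(f,o) in enumerate(which):
        r.append((proj(f,model(x[0],x[1],*x[2+3*i:5+3*i]))-o).ravel())
    return np.concatenate(r)
for w in ([(A,oA)],[(S,oS)],[(A,oA),(S,oS)]):
    s=least_squares(res,[1.7,-.117]+[.567,.183,-1.07]*len(w),args=(w,),args_=None) if 0 else least_squares(res,[1.7,-.117]+[.567,.183,-1.07]*len(w),kwargs=dict(which=w))
    print(s.x); print(s.fun.reshape(-1,2).round(1).tolist())
E
```

```text
[ 1.7335 -0.123   0.5695  0.1835 -1.0656]
[[0.2, 0.5], [-0.1, -0.0], [-0.8, -0.3], [0.7, 2.1], [-0.0, 0.7], [0.2, -0.1], [-0.1, -0.7], [-0.0, -1.3]]
[ 1.6616 -0.1197  0.5681  0.1807 -1.0677]
[[1.4, 0.5], [-0.0, 0.2], [0.2, -0.6], [-0.2, -0.1], [0.2, -0.3], [-0.3, 0.3], [-0.6, -0.0], [-0.5, -0.0]]
[ 1.7312 -0.1225  0.5695  0.1835 -1.065   0.5679  0.1806 -1.0674]
[[0.2, 0.5], [-0.1, -0.0], [-0.7, -0.4], [0.7, 2.1], [-0.0, 0.6], [0.2, -0.1], [-0.5, -0.8], [0.5, -1.2], [1.4, 0.5], [-0.0, 0.3], [0.2, -0.5], [-0.2, 0.0], [0.2, -0.2], [-0.3, 0.4], [-0.5, -2.4], [-0.6, 1.3]]
```

```bash
cat >> h.py <<'E'
FX[:]=[.5690,.1836]; FA=-1.070
def arm_pt(th,r=.127,d=.011):  # TCP for strap pinch, fixture coords
    return [0,.07-r*np.cos(th),.052+r*np.sin(th)-d]
E
python3 - <<'E'
from h import *
from bench import env,monitor,kinematics
for ph in (FA,FA+np.pi):
    for z in (.26,):
        p=f2w(arm_pt(1.71)); p[2]=z; print(ph,kinematics.ik(p,quat(ph)), [kinematics.ik(f2w(arm_pt(t)),quat(ph)) is not None for t in np.linspace(1.71,0,8)])
q=quat(FA+np.pi) if kinematics.ik(p,quat(FA+np.pi)) is not None else quat(FA)
env.movel(np.array(monitor.sense()["position"])+[0,0,.022],.15)
env.reach(p,q); env.movel(f2w(arm_pt(1.71))+[0,0,.05],.15)
snap("wrist","h1"); snap("scene","h1s"); s=monitor.sense(); print(s["position"],s["clock"])
S=cv2.imread("pics/h1s.png"); cv2.imwrite("pics/h1s_c.png",cv2.resize(S[150:400,200:460],None,fx=2.3,fy=2.3,interpolation=cv2.INTER_CUBIC))
E
```

```text
-1.07 [ 0.1653  0.6793  0.8626 -0.      1.5998  1.2353] [True, True, True, True, True, True, True, True]
2.071592653589793 [ 0.1653  0.6793  0.8626 -0.      1.5998 -1.9063] [True, True, True, True, True, True, True, True]
[0.6463 0.2257 0.2184] 17.0667
```

View pics/h1.png

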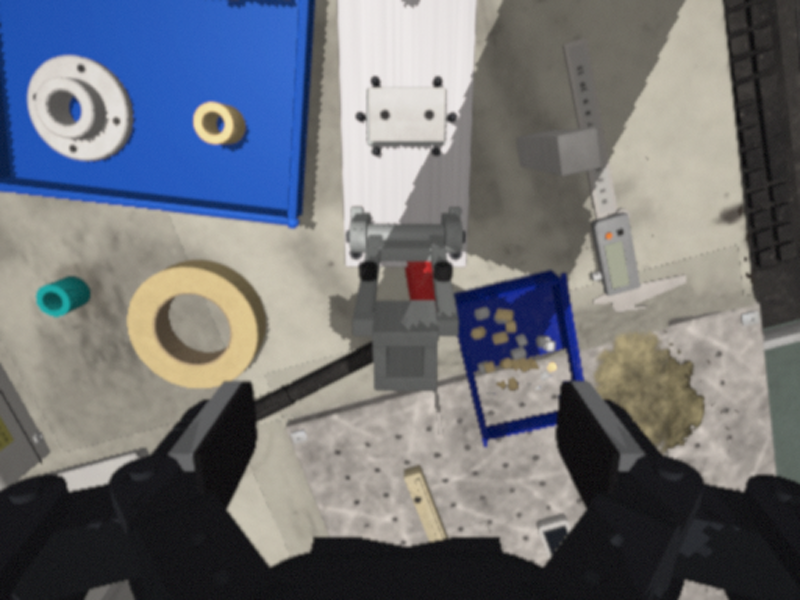

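View pics/h1s_c.png

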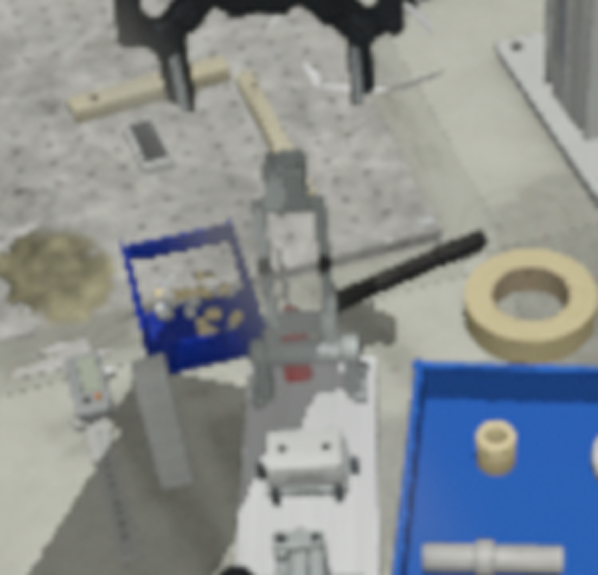

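```bash
python3 - <<'E'
from h import *
from bench import monitor
f=dict(np.load("pics/h1.npz")); s=monitor.sense()
print("tool",intool(f,k([(406,360),(374,330),(438,331),(375,390),(434,390)]),.187,s)*1000)
print("fix",w2f(plane(f,k([(406,360),(374,330),(438,331),(375,390),(434,390)]),.187))*1000, w2f(s["position"])*1000)
E
```

```text
tool [[ 31.3876  -3.5176  -0.0315]
 [ 31.3699   8.2086 -11.5504]
 [ 31.3517   7.8221  11.4928]
 [ 31.4254 -15.6761 -11.6026]
 [ 31.4071 -15.6804  10.4233]]
fix [[  0.2421  91.6187]
 [ 11.7585  79.89  ]
 [-11.2847  80.2816]
 [ 11.8159 103.7747]
 [-10.21   103.7839]] [ 0.1839 88.0283]
```

```bash
python3 - <<'E'
from h import *
from bench import env,monitor
p=f2w(arm_pt(1.73)); print(env.movel(p,.1,guard=10))
env.close_gripper(25); s=monitor.sense(); print(s["finger_gap"],s["contact_force"],s["position"])
for t in np.linspace(1.73,.9,6)[1:]:
    g=env.movel(f2w(arm_pt(t)),.12,guard=25); s=monitor.sense(); print(round(t,2),g,s["finger_gap"],s["contact_force"])
    if g: break
snap("scene","i1s"); snap("wrist","i1"); print(s["clock"])
S=cv2.imread("pics/i1s.png"); cv2.imwrite("pics/i1s_c.png",cv2.resize(S[200:460,200:460],None,fx=2.3,fy=2.3,interpolation=cv2.INTER_CUBIC))
E
```

```text
False
0.27248852533299234 [ 1.1219 -2.3591  0.6495] [0.6483 0.2266 0.1667]
1.56 False 0.2764074842884466 [ 0.6443 -2.3813  1.1004]
1.4 False 0.272219681977456 [ 0.922  -3.5204  1.3117]
1.23 False 0.2722757823264146 [ 0.0581 -3.848   3.4336]
1.07 False 0.27587065494739527 [-1.4483 -4.2152  4.5346]
0.9 False 0.2731562712839246 [-3.6927 -4.3326  4.1666]
19.9333
```

View pics/i1s_c.png

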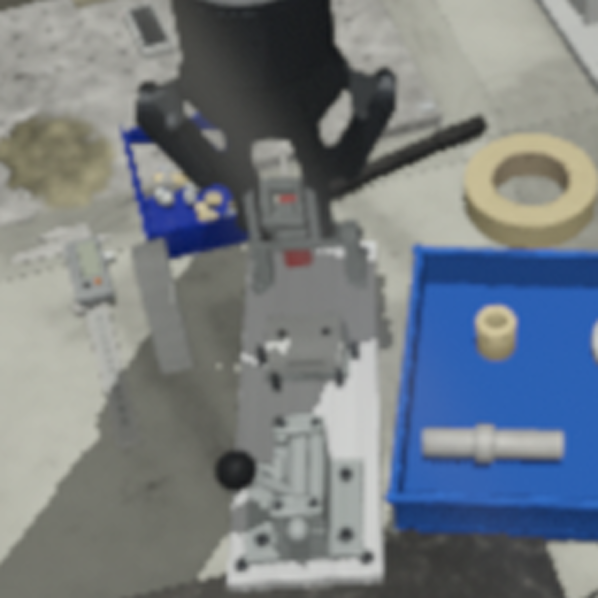

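```bash
python3 - <<'E'
from h import *
from bench import env,monitor
for t in [.73,.57,.41,.26,.13,.03]:
    g=env.movel(f2w(arm_pt(t)),.12 if t>.2 else .06,guard=12); s=monitor.sense(); print(round(t,2),g,s["finger_gap"],s["contact_force"],s["position"][2])
    if g: break
snap("scene","i2s"); snap("wrist","i2"); print(s["clock"])
S=cv2.imread("pics/i2s.png"); cv2.imwrite("pics/i2s_c.png",cv2.resize(S[200:460,200:460],None,fx=2.3,fy=2.3,interpolation=cv2.INTER_CUBIC))
E
```

```text
0.73 False 0.27403307169361624 [-3.3051 -5.0431  2.9731] 0.12547684186038868
0.57 True 0.2772256326240646 [ 0.0087 -0.6988 -1.8102] 0.1137606584541246
20.575
```

View pics/i2.png

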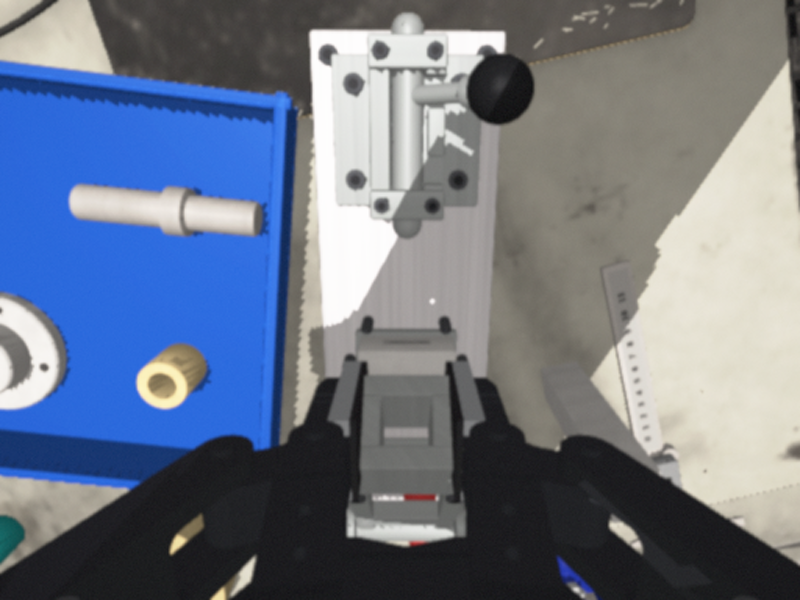

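```bash
python3 - <<'E'
from h import *
from bench import env,monitor
for t in [.57,.41,.26,.13,.03]:
    g=env.movel(f2w(arm_pt(t)),.1 if t>.2 else .06,guard=20); s=monitor.sense(); print(round(t,2),g,s["finger_gap"],s["contact_force"],s["position"][2])
    if g: break
snap("scene","i3s"); snap("wrist","i3"); print(s["clock"])
S=cv2.imread("pics/i3s.png"); cv2.imwrite("pics/i3s_c.png",cv2.resize(S[200:460,200:460],None,fx=2.3,fy=2.3,interpolation=cv2.INTER_CUBIC))
E
```

```text
0.57 False 0.2696316364180842 [-1.7011 -2.1748  0.7346] 0.10990052437039002
0.41 False 0.26862858932196704 [-3.5789 -2.0439 -0.4887] 0.09169196528766994
0.26 False 0.27352033826053834 [-4.0781 -3.7775 -0.1744] 0.07358777757886002
0.13 False 0.27517588875427723 [-6.5169 -4.6236  1.9683] 0.057496507717322565
0.03 False 0.2732679962688988 [-6.943  -4.1072  1.2468] 0.04469009575031148
22.4
```

View pics/i3.png

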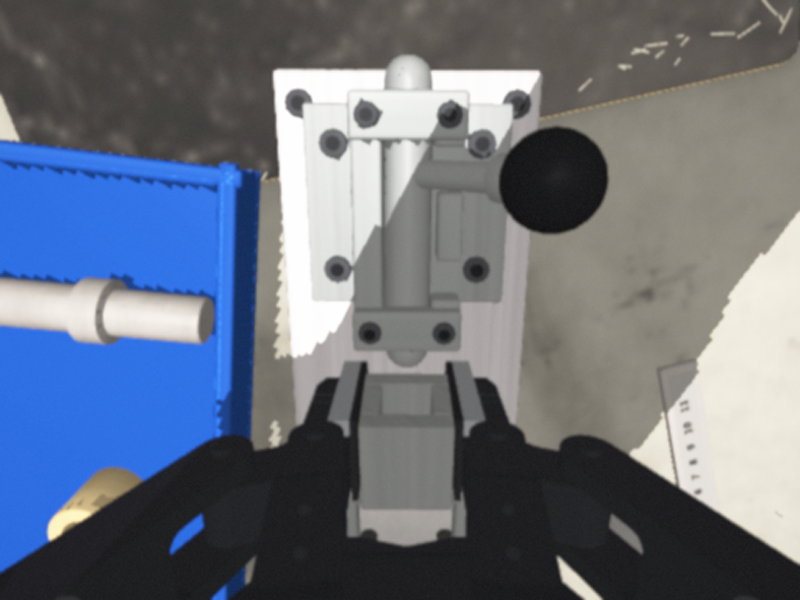

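View pics/i3s_c.png

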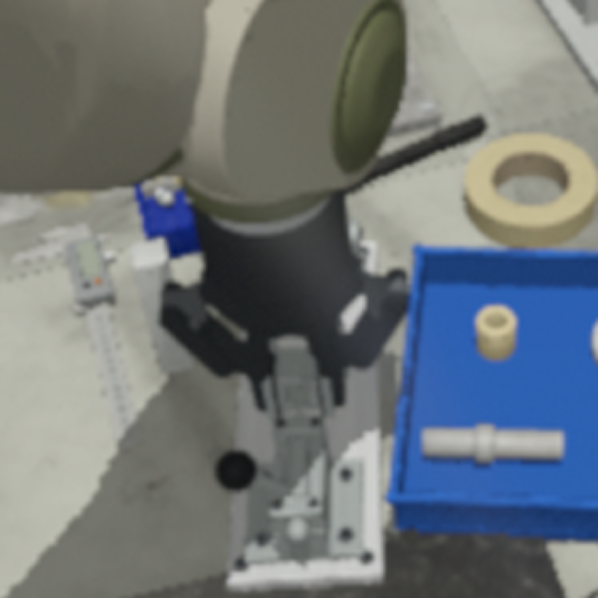

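```bash
python3 - <<'E'
from h import *
from bench import env,monitor
f=dict(np.load("pics/i3.npz")); s=monitor.sense()
print("ball",w2f(plane(f,k([(553,180)]),.0753))*1000,"tcp",w2f(s["position"])*1000)
print("guide rear/front edge",w2f(plane(f,k([(350,90),(468,92),(355,348),(460,349)]),.064))*1000,"stem root",w2f(plane(f,k([(440,175)]),.058))*1000)
env.release(); print(monitor.sense()["contact_force"])
p=np.array(s["position"]); env.movel([p[0],p[1],.13],.2)
snap("wrist","j1"); s=monitor.sense(); print(s["clock"],s["contact_force"])
E
```

```text
ball [[ -31.4411 -122.5295]] tcp [ -0.2138 -57.5653]
guide rear/front edge [[  12.5869 -141.4791]
 [ -13.9186 -141.0728]
 [  13.2138  -79.072 ]
 [ -14.0253  -78.8015]] stem root [[  -8.3698 -122.4957]]
[-0.0407 -0.1916 -0.1358]
23.75 [-0.8059 -0.4751 -0.2442]
```

View pics/j1.png

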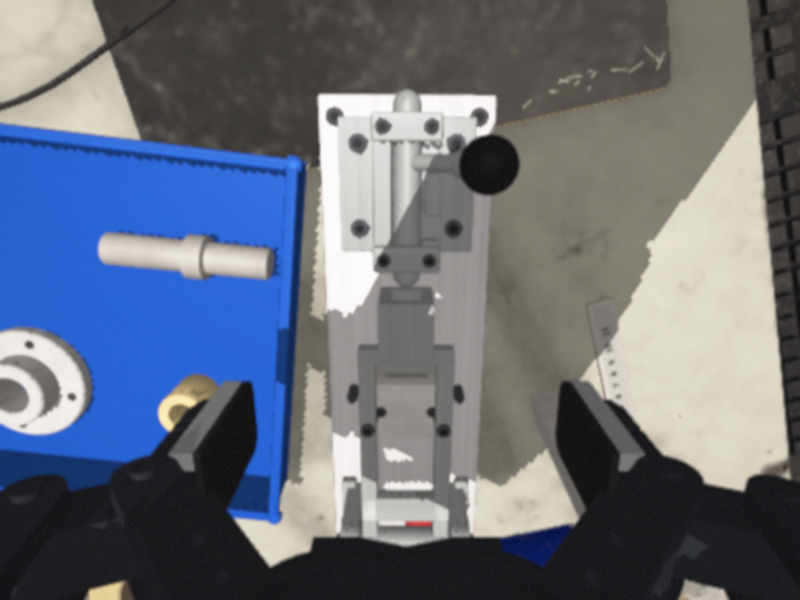

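```bash
cat >> h.py <<'E'
def knob(th,y,d=.016):
    return f2w([-.04*np.sin(th),y,.052+.04*np.cos(th)-d])
QK=quat(FA+np.pi/2)
E
python3 - <<'E'
from h import *
from bench import env,monitor
p=knob(.95,-.1225); env.reach([p[0],p[1],.15],QK)
print(env.movel(p,.12,guard=8)); s=monitor.sense(); print(w2f(s["position"])*1000,s["position"][2])
env.close_gripper(40); s=monitor.sense(); print(s["finger_gap"],s["contact_force"],s["clock"])
snap("wrist","k1")
E
```

```text
False
[ -32.3881 -122.1091] 0.059823291739422677
0.23120146637504216 [-1.1417  1.337   1.9752] 26.6917
```

View pics/k1.png

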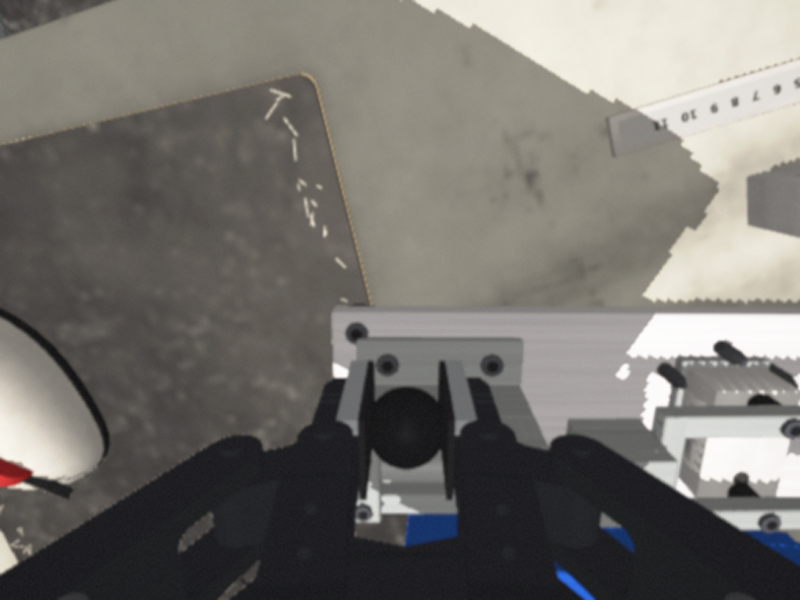

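```bash
python3 - <<'E'
from h import *
from bench import env,monitor
for t in [.75,.55,.35,.15,.05]:
    g=env.movel(knob(t,-.1222),.06,guard=20); s=monitor.sense(); print(t,g,s["finger_gap"],s["contact_force"])
    if g: break
snap("wrist","k2"); snap("scene","k2s"); print(s["clock"])
E
```

```text
0.75 False 0.22792968798681534 [-2.0711  0.8495 -1.2531]
0.55 False 0.22931018541806164 [-4.3421  2.3161  1.2657]
0.35 False 0.2283203022079439 [-3.4988  1.4733  1.0225]
0.15 False 0.22791812259780164 [-2.4139  1.7828 -1.0687]
0.05 False 0.22633408600645677 [-2.0396  0.811  -6.4773]
28.125
```

View pics/k2.png

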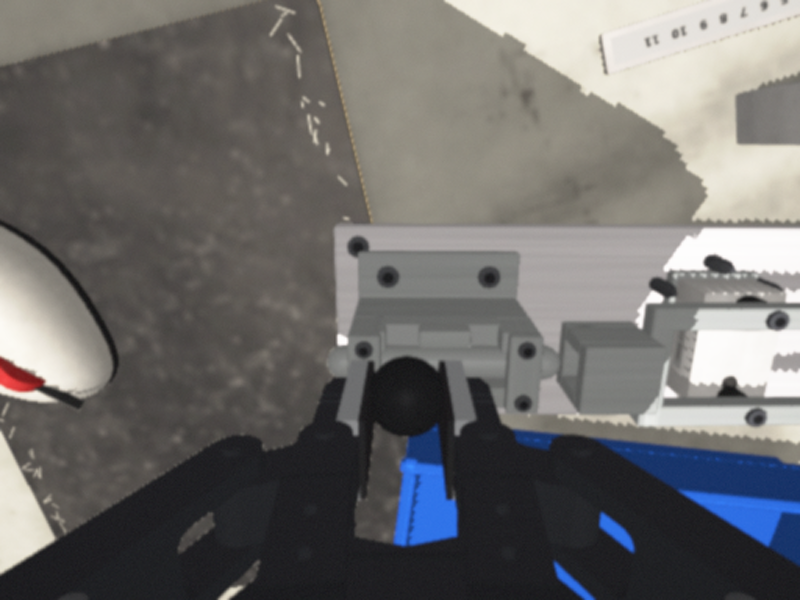

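```bash
python3 - <<'E'
from h import *
from bench import env,monitor
for y in (-.112,-.102,-.0962,-.0935,-.0915):
    g=env.movel(knob(.05,y),.05,guard=30); env.hold(.05); s=monitor.sense(); c,sn=np.cos(FA),np.sin(FA); F=s["contact_force"]
    print(y,g,s["finger_gap"],"Fy",-sn*F[0]+c*F[1],F, w2f(s["position"])*1000)
    if g: break
snap("wrist","k3"); print(s["clock"])
E
```

```text
-0.112 False 0.22474046531854772 Fy 4.036863641547678 [  2.763    3.3598 -12.6966] [  -1.9864 -111.3882]
-0.102 False 0.22332186284789632 Fy 0.20918737872896054 [ -0.7822   1.8647 -13.4292] [  -2.062  -101.9358]
-0.0962 False 0.23077836423599174 Fy -0.7215047307837501 [ -1.3716   1.0032 -15.0989] [ -2.0074 -96.1794]
-0.0935 False 0.2288876035611408 Fy -10.748876529557768 [-10.3945  -3.3967  -8.0389] [ -2.3825 -95.2657]
-0.0915 False 0.22583233788575208 Fy -19.748402452698233 [-18.2589  -7.7724  -2.6376] [ -2.7855 -94.8101]
29.9417
```

View pics/k3.png

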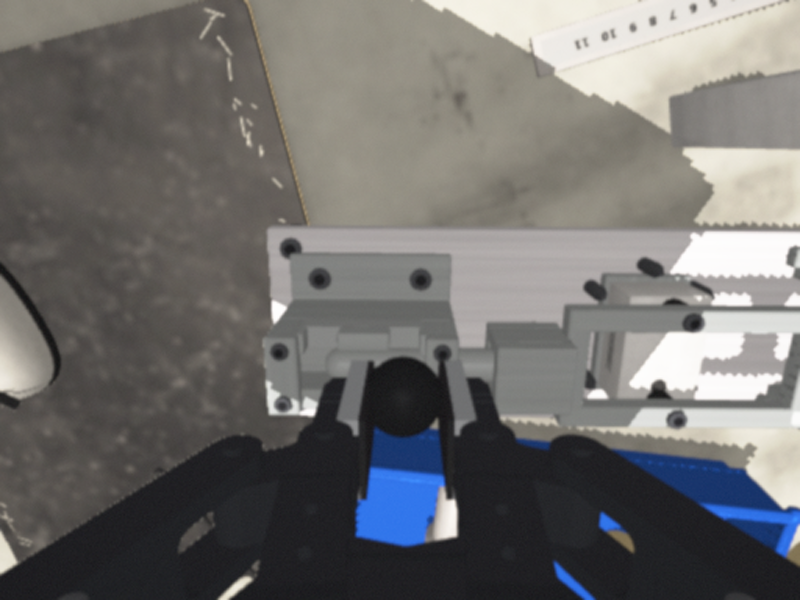

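```bash
python3 - <<'E'
from h import *
from bench import env,monitor
for y in (-.089,-.0865,-.084):
    g=env.movel(knob(.05,y),.03,guard=45); env.hold(.3); s=monitor.sense(); c,sn=np.cos(FA),np.sin(FA); F=s["contact_force"]
    print(y,g,s["finger_gap"],"Fy",-sn*F[0]+c*F[1],F, w2f(s["position"])*1000)
    if g or abs(F[0])+abs(F[1])>55: break
snap("wrist","k4"); print(s["clock"])
E
```

```text
-0.089 False 0.2285104601122879 Fy -28.938204996655863 [-27.7299  -9.6091   6.5402] [ -3.3802 -93.7086]
-0.0865 False 0.22247098297933338 Fy -39.4565148812553 [-37.3415 -13.9558  12.7979] [ -3.8493 -93.1427]
-0.084 False 0.2317636125852786 Fy -50.638537892028204 [-47.5625 -18.5716  20.1109] [ -4.407  -92.6185]
31.6417
```

View pics/k4.png

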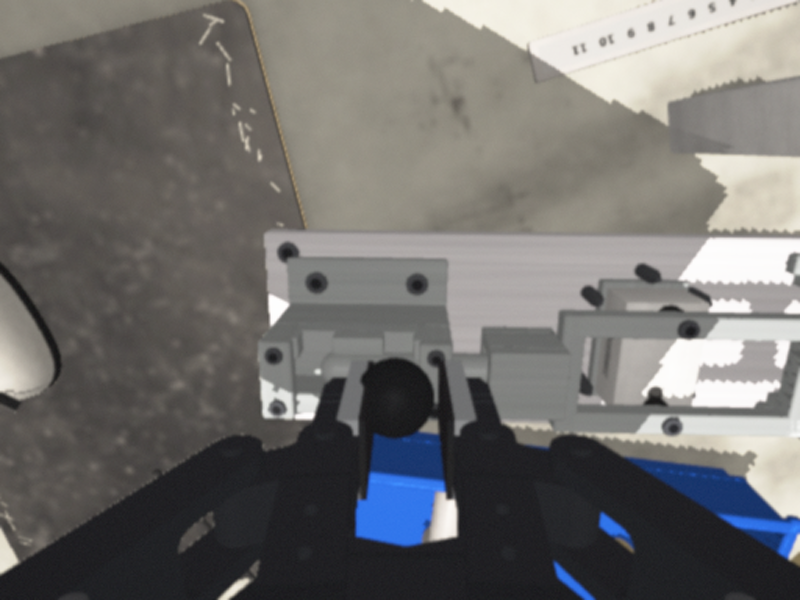

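```bash
python3 - <<'E'
from h import *
for n,b,sc,ge in(("k2",(406,396),[(388,277),(489,277)],None),("k3",(403,396),[(319,279),(421,280)],None),("k4",(397,398),[(316,283),(417,284)],None)):
    f=dict(np.load(f"pics/{n}.npz")); B=w2f(plane(f,k([b]),.092))*1000; S=w2f(plane(f,k(sc),.026))*1000
    print(n,B,S, B[0,1]-S[:,1].mean())
E
```

```text
k2 [[  -7.9965 -122.4054]] [[ -24.2497 -129.4309]
 [ -24.2533  -90.283 ]] -12.548436297406582
k3 [[ -8.7982 -95.5237]] [[ -24.2129 -129.1393]
 [ -23.959   -89.5246]] 13.808206741584272
k4 [[ -9.8909 -94.7142]] [[ -24.2667 -128.9865]
 [ -24.2611  -89.6128]] 14.585414061293207
```

```bash
python3 - <<'E'
from h import *
from bench import env,monitor
env.movel(knob(.1,-.0915),.05)
for t in [.3,.5,.7,.85,.97]:
    g=env.movel(knob(t,-.0915,.017),.05,guard=25); s=monitor.sense(); print(t,g,s["finger_gap"],s["contact_force"],w2f(s["position"])*1000,s["position"][2])
    if g: break
snap("wrist","l1"); print(s["clock"])
E
```

```text
0.3 False 0.22449867066737367 [-19.1776  -7.8661   6.8386] [-12.4345 -94.2983] 0.07364890902616253
0.5 False 0.22890343606173066 [-18.3833  -9.7294   4.8465] [-19.4352 -94.2334] 0.07040177107601812
0.7 False 0.23368301313545173 [-18.7332  -6.5954   5.2366] [-26.5389 -94.2866] 0.06582328439761546
0.85 False 0.2278447241020825 [-19.4648  -8.7057   4.4547] [-30.5265 -94.2011] 0.06166633083304419
0.97 False 0.2242525589882445 [-17.6753  -6.8672   3.9638] [-33.7801 -94.3387] 0.057700313068507314
33.45
```

View pics/l1.png

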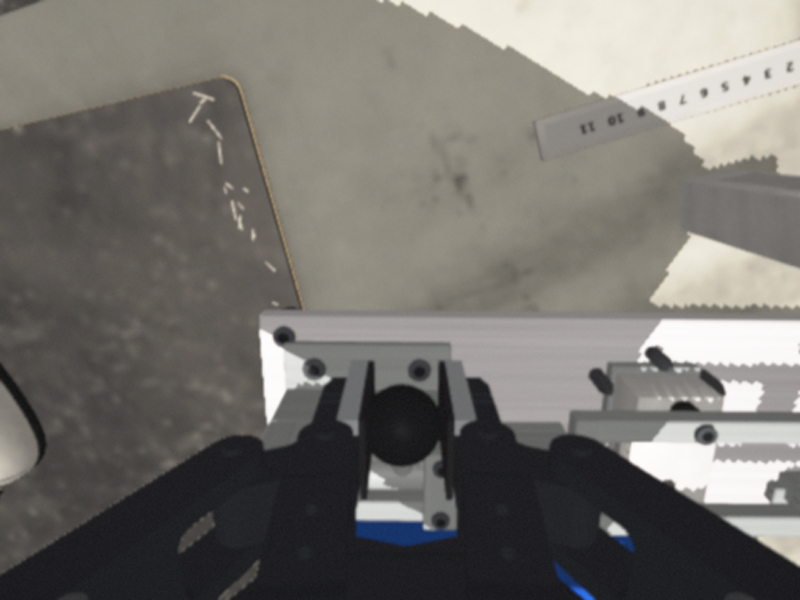

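```bash
python3 - <<'E'
from h import *
from bench import env,monitor
env.movel(knob(.97,-.0945,.017),.03); print(monitor.sense()["contact_force"])
env.release(); p=np.array(monitor.sense()["position"]); env.movel([p[0],p[1],.2],.2)
snap("wrist","m1"); snap("scene","m1s"); s=monitor.sense(); print(s["clock"],s["contact_force"])
S=cv2.imread("pics/m1s.png"); cv2.imwrite("pics/m1s_c.png",cv2.resize(S[250:460,230:440],None,fx=2.8,fy=2.8,interpolation=cv2.INTER_CUBIC))
E
```

```text
[-9.2289 -1.7944  2.0456]
35.3583 [ 0.1463  0.1923 -0.259 ]
```

View pics/m1.png

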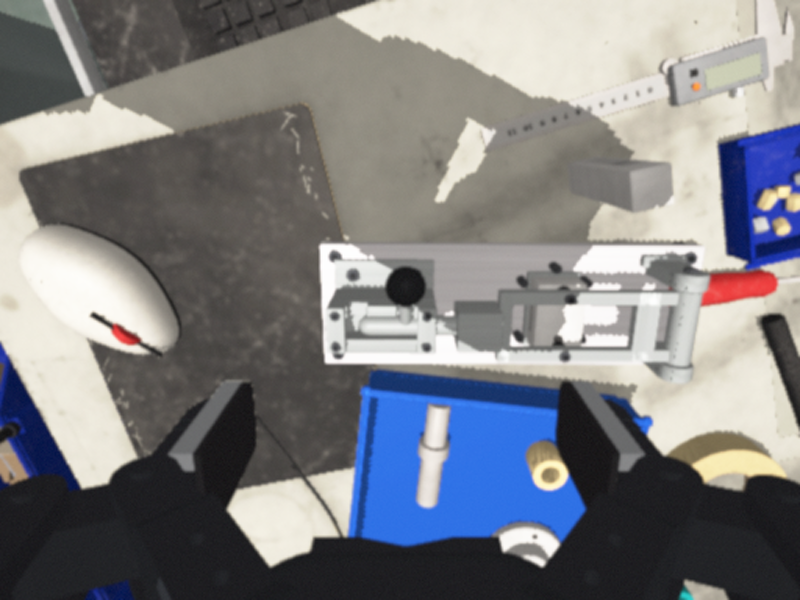

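View pics/m1s_c.png

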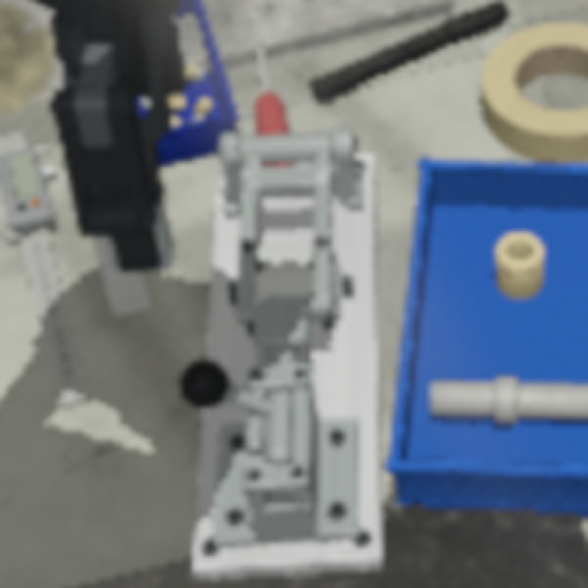

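```bash
python3 - <<'E'
from h import *
A=dict(np.load("pics/m1.npz")); S=dict(np.load("pics/m1s.npz"))
oa=k([(405,286)])[0]; os_=k([(205/2.8+230,383/2.8+250)])[0]
S0=dict(np.load("pics/a_scene.npz")); os0=np.array((178,450))/[3.635,3.636]+[145,135]
def r(x,f,o,off,a): 
    P=f2w([-.04*np.sin(x[0]),x[1],.052+.04*np.cos(x[0])],o=np.array(off),a=a); return proj(f,P[None])[0]-o
for n,f,o,off,a in(("wrist",A,oa,FX,FA),("scene",S,os_,[.5681,.1807],-1.0677),("scene0",S0,os0,[.5681,.1807],-1.0677)):
    q=least_squares(r,[.9,-.1],args=(f,o,off,a)); print(n,q.x,q.fun)
print("guide end,keeper end z52+13", w2f(plane(A,k([(436,330),(457,330)]),.065))*1000)
im=cv2.cvtColor(A["frame"][150:240,195:460],cv2.COLOR_RGB2BGR); cv2.imwrite("pics/m1z.png",cv2.resize(im,None,fx=3,fy=3,interpolation=cv2.INTER_CUBIC))
E
```

```text
wrist [ 0.9027 -0.0957] [-0. -0.]
scene [ 0.971  -0.0928] [-0.  0.]
scene0 [ 0.8996 -0.121 ] [-0.  0.]
guide end,keeper end z52+13 [[ -1.8189 -77.9652]
 [ -1.831  -65.8873]]
```

View pics/m1z.png

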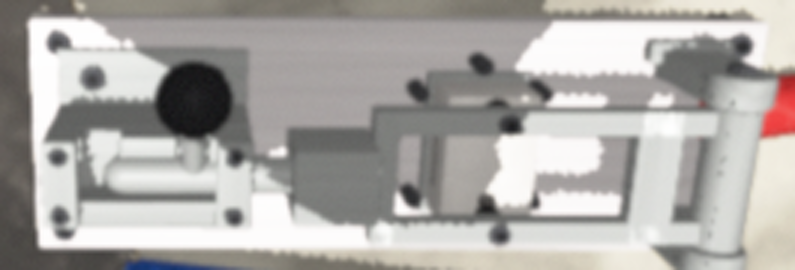

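```bash
python3 - <<'E'
from bench import monitor,job
s=monitor.sense(); print(s["clock"],s["contact_force"],s["position"])
job.hand_in()
E
```

```text
35.3583 [ 0.14630621  0.19233789 -0.25896234] [0.46982177 0.16710617 0.1986837 ]
the job is handed in; nothing more can be done
```

The job is done and handed in at 35.4 s of the 61 s allowed. The block is laid flat between the locating pins and the strap is down on it. The bolt is pushed home in the keeper, and the knob is turned down into the second notch. I did the steps in the order you asked.

**Last checks:**
- **Bolt travel:** the bolt stopped moving under a push of about 50 N. The scene camera gives 28.2 mm of ball travel. The wrist camera gave 27.1 to 27.7 mm while pushing, but only about 26.7 mm against my earlier wrist estimate once I had let go. All of these are over the 26.5 mm needed for the notch.
- **Knob angle:** the scene camera gives about 0.97 rad and the wrist camera 0.90 rad, against 0.95 for the stop. The scene camera also read 0.90 when the knob was in its first notch, so I take it as fully down.
- **Surroundings:** the gauge is standing. The bush, flange and shaft are still in the bin. The gripper is open and clear, with contact force near zero.

**What went wrong on the way:**
- **First grasp:** it was too shallow, and the fingers shut on top of the block. They pressed on it with about 20 N and dragged it about 16 mm inside the bin. I lifted clear, measured again and gripped it properly.
- **Strap guard:** while I was lowering the strap, a force guard tripped once when the grip slipped round. I carried on from there.

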